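Lay out the vacuum fitting around the port

ROBOT

A 7-joint arm with a two-finger parallel gripper is mounted at the origin on the work surface. World frame = base frame: x ahead of the robot, y to its left, z up, the work surface at z = 0. Lengths are in m, angles in rad, forces in N, time in s.
With the tool pointing down it reaches from about 0.425 to 0.875 m from the base axis. Payload 9.9 kg.
Tool frame: the origin (TCP) lies midway between the tips of the shut fingers; the grasp point (between the pads) lies 19 mm behind it; x points along the fingers, z is the direction in which the jaws open and shut, and the axes are right-handed (so a half turn about x gives the same grasp; the last joint's range is limited). The gripper opens to 85 mm and grips with 20 to 120 N. Pads are 22 mm wide; open, the fingers measure 114 mm over their backs; the gripper's body (76 mm by 85 mm) begins 54 mm behind the grasp point. The pads swing forward as they close: fully open they stand 13 mm farther back than shut.
Start: joints at [-1.414, 0.576, 0.025, 1.437, -0.015, 1.129, -0.057], TCP at [0.161, 0.656, 0.231] pointing down, gripper open.
Joint ranges: [-2.76, 2.76], [-0.34, 2.15], [-1.52, 1.57], [0.19, 2.46], [-1.09, 4.23], [0.17, 1.99], [-2.82, 2.82]. Speed limits (rad/s): [2.22, 2.22, 3.01, 3.01, 3.14, 3.14, 3.14].

INTERFACE

Orientations are given as a unit quaternion [w, x, y, z].
In Python, from workcell import telemetry, get_image, camera_params, close_job gives the robot as it stands.
- The arm moves only by the tool drive_tool, never from a script. Its argument "deltas" is one flat list of numbers, 7 for each row, row after row: the opening, from 0 (shut) to 1 (fully open), then the shift along the tool's x, y, z in cm, then the turn, a rotation vector about the tool's x, y, z in degrees. In form: [jaw, x, y, z, wx, wy, wz, jaw, x, y, z, wx, wy, wz, ...]. A call has 1 to 8 rows; each row shifts and turns the pose as measured when the row begins, along the tool's axes as they then stand; what a row does not reach is not made up. A row lasts 1/10 s, in which the tool goes at most 50 mm and 8.59 degrees, less where a joint would pass 70% of its speed; a pose out of reach is approached as far as the arm can. A call is refused whole if a number of a shift passes 5 or a number of a turn 8.59, either way. A call with a gripper value outside its range is refused whole. The fingers move at their own pace and stop on an object; "squeeze" is the grip in N (left out, the last holds). Time passes only in rows, so rows that do not move let the fingers close. It gives the time, the measured TCP pose, the force and the opening at its end, in the units of the state.
- telemetry.get_state(): the state, without advancing time (a new reading comes with each control period).
- get_image(name): name is "side" or "top"; returns (picture, depth): 384x512x3 uint8, red, green, blue; 384x512 float32, m along the optical axis (not along the pixel's ray), 0 where there is no reading.
- camera_params(name): a dict with "mtx" (3x3 intrinsics, pixels), "T" (4x4, takes a point from camera to world coordinates). Camera axes: x right, y down, z forward; pixel columns grow to the right and rows downward; lengths in m; the calibration is good to about 2 mm. A picture is of the moment at which its call begins. camera_params takes no time and is no camera call.
- close_job(): hands the job in, once; it reports no verdict.
The state is a dict: "t": time; "q": joint angles; "qvel": joint speeds; "effort": joint torques, N m; "tcp_pos": TCP position; "orientation": TCP orientation; "ft_force": force on the tool from outside, world axes, zero at the start; "wrist_torque": the same for the moment, N m; "gripper_width": finger opening in m.
Only numpy, scipy, OpenCV 4.12 (cv2) and the standard library are available. Lean on these libraries where they do the work, as an engineer would, in place of code of your own. Each camera call takes 0.05 s, during which the arm holds its last target. There are 200 camera calls.

TASK

Lay out the parts of the vacuum connection ready for bolting up: put the flat sealing ring centred on top of the round port, with the knobbed blank cap centred on top of the ring, knob up. Stand the tube stub on its flange on the bench midway between the port and the square gauge block, and lay the clamp flat on the bench directly to the gauge's left (left as the robot sees it, facing forward), 10 cm from the gauge's centre to the centre of the clamp's ring. Leave the jar, the screwdriver and the white bin where they are.

Things in the scene. Friction and masses are not known exactly. Their poses are not given: they have to be found in the camera images.
- port: the round steel vacuum port, fixed to the bench: base disc 84 mm across and 10 mm high, a neck 40 mm across, and a flat top flange 55 mm across whose top is 50 mm above the bench; a dark round mouth 30 mm across shows in the top. Origin: centre of its underside, on the bench. z up.
- gauge: the square gauge, fixed to the bench: a black block 60 x 60 mm and 50 mm high with a round dial 48 mm across on top (total 55 mm). Origin: centre of its underside. Axes parallel to the world's: +x away from the robot, +y to the robot's left, z up. Port and gauge stand side by side 0.38 to 0.48 m apart, either one to the left.
- ring_mid (a point): the loose sealing ring: a flat dark steel ring, 50 mm outside, 34 mm inside, 10 mm thick, lying flat, no lug. Point: its centre, half-way up (5 mm above what it lies on). z up.
- cap_mid (a point): the loose blank cap: a steel disc 55 mm across and 9 mm thick with an upright solid steel knob (plain cylinder) 18 mm across and 31 mm tall in its middle; 40 mm tall in all. Point: on its axis, half-way up, 20 mm above its underside. z up (knob up).
- nipple_mid (a point): the loose tube stub: an upright steel tube 30 mm across on a foot flange 48 mm across and 6 mm thick; 60 mm tall in all, dark mouth on top. Point: on its axis, half-way up, 30 mm above its underside. z up.
- clamp_mid (a point): the loose clamp: an aluminium ring 56 mm outside, 40 mm inside, 16 mm tall, lying flat, with a lug on one side (16 mm wide, reaching to 45 mm from the ring's centre) that carries a small crosswise bolt (15 mm to either side, 14 mm high). Point: centre of the ring, half-way up (8 mm above the bench). x points from the centre to the lug, z up; across y the ring is free to be gripped (56 mm).
- jar_mid (a point): bystander: amber jar with white lid, 60 mm across, 75 mm tall, beyond the work. Point: its centre, half-way up.
- driver: bystander: screwdriver lying on the bench at the robot's right. Origin on its shaft, x along it to the tip.
- bin: bystander: open white plastic bin, 90 x 120 mm, 45 mm high, at the robot's left. Origin: centre of its underside.
Not all that is in view belongs to the job. What is shaped like the part that bears cap_mid but purple or red is not meant. Leave any turquoise look-alike of the port alone.

How it is judged:
At the end, for the whole second after the job is handed in: Ring flat on the port, cap level on the ring, knob up, each centred within 10 mm; stub upright within 14 mm in x and in y of midway between port and gauge; clamp flat, its centre 85 to 115 mm left (+y) of the gauge's and within 15 mm in x; all at rest (horizontal distance between ring_mid and port below 0.01 m and height (world z) of ring_mid between 0.051 and 0.059 m and angle between each of ring_mid, cap_mid, nipple_mid, clamp_mid's own z axis and vertical below 0.1 rad and horizontal distance between cap_mid and ring_mid below 0.01 m and height (world z) of cap_mid between 0.075 and 0.085 m and ((x of port in the frame of gauge between -0.0501 and -0.0299 m and x of nipple_mid in the frame of gauge between -0.039 and -0.001 m) or (x of port in the frame of gauge between -0.0301 and -0.0099 m and x of nipple_mid in the frame of gauge between -0.029 and 0.009 m) or (x of port in the frame of gauge between -0.0101 and 0.0101 m and x of nipple_mid in the frame of gauge between -0.019 and 0.019 m) or (x of port in the frame of gauge between 0.0099 and 0.0301 m and x of nipple_mid in the frame of gauge between -0.009 and 0.029 m) or (x of port in the frame of gauge between 0.0299 and 0.0501 m and x of nipple_mid in the frame of gauge between 0.001 and 0.039 m)) and ((y of port in the frame of gauge between 0.3699 and 0.3901 m and y of nipple_mid in the frame of gauge between 0.171 and 0.209 m) or (y of port in the frame of gauge between 0.3899 and 0.4101 m and y of nipple_mid in the frame of gauge between 0.181 and 0.219 m) or (y of port in the frame of gauge between 0.4099 and 0.4301 m and y of nipple_mid in the frame of gauge between 0.191 and 0.229 m) or (y of port in the frame of gauge between 0.4299 and 0.4501 m and y of nipple_mid in the frame of gauge between 0.201 and 0.239 m) or (y of port in the frame of gauge between 0.4499 and 0.4701 m and y of nipple_mid in the frame of gauge between 0.211 and 0.249 m) or (y of port in the frame of gauge between 0.4699 and 0.4901 m and y of nipple_mid in the frame of gauge between 0.221 and 0.259 m) or (y of port in the frame of gauge between -0.3901 and -0.3699 m and y of nipple_mid in the frame of gauge between -0.209 and -0.171 m) or (y of port in the frame of gauge between -0.4101 and -0.3899 m and y of nipple_mid in the frame of gauge between -0.219 and -0.181 m) or (y of port in the frame of gauge between -0.4301 and -0.4099 m and y of nipple_mid in the frame of gauge between -0.229 and -0.191 m) or (y of port in the frame of gauge between -0.4501 and -0.4299 m and y of nipple_mid in the frame of gauge between -0.239 and -0.201 m) or (y of port in the frame of gauge between -0.4701 and -0.4499 m and y of nipple_mid in the frame of gauge between -0.249 and -0.211 m) or (y of port in the frame of gauge between -0.4901 and -0.4699 m and y of nipple_mid in the frame of gauge between -0.259 and -0.221 m)) and height (world z) of nipple_mid between 0.026 and 0.034 m and y of clamp_mid in the frame of gauge between 0.085 and 0.115 m and x of clamp_mid in the frame of gauge between -0.015 and 0.015 m and height (world z) of clamp_mid between 0.005 and 0.011 m and linear speed of each of ring, cap, nipple, clamp below 0.02 m/s); the robot touches nothing.
It fails at once if the jar, the screwdriver or the bin is pushed by more than 20 mm (distance of any of jar_mid, driver, bin from where it was at the start of the episode above 0.02 m).
It also fails if it takes over 93 s, if anything falls off the work surface, if the arm or the gripper's body presses on something with over 40 N, if the wrist force passes 120 N, or if a joint passes its speed limit or range.

## Working session

There is one attempt and no reset: what is moved stays moved. The work goes in short steps, Python scripts to look and compute and a tool call to move; the robot and the scene stay as the last step left them, time stands still between calls to the robot, and variables do not carry over. Pictures are saved under pics/ and viewed, about 12 in all and at most 16, crops included, and the job is handed in when it is done.

Besides the shell and the picture viewer there is one more tool, called in YAML: its name, and indented under it one key for each argument. drive_tool: Moves the arm, as the interface text tells. Its arguments: {"type":"object","properties":{"deltas":{"type":"array","items":{"type":"number"}},"squeeze":{"type":"number"}},"required":["deltas"]}

```bash
mkdir -p pics; ls
cat > h.py <<'E'
import numpy as np, cv2, sys
from workcell import telemetry, get_image, camera_params, close_job
def cloud(name):
    im,d=get_image(name); p=camera_params(name); K=np.array(p["mtx"]);T=np.array(p["T"])
    v,u=np.indices(d.shape); c=np.stack([(u-K[0,2])/K[0,0]*d,(v-K[1,2])/K[1,1]*d,d],-1)
    w=c@T[:3,:3].T+T[:3,3]; w[d==0]=np.nan
    return im,d,w,K,T
def save(n,im): cv2.imwrite(f"pics/{n}.png",im[...,::-1])
def onplane(uv,z,K,T):
    r=T[:3,:3]@np.linalg.solve(K,[uv[0],uv[1],1.]); return T[:3,3]+r*(z-T[2,3])/r[2]
E
python3 - <<'E'
from h import *
for n in("top","side"):
    im,d,w,K,T=cloud(n); save(n+"0",cv2.resize(im,(800,600))); np.savez(n+"0.npz",im=im,d=d,w=w,K=K,T=T)
    print(n,K.round(1).tolist(),T.round(3).tolist())
print(telemetry.get_state())
E
```

```text
pics
top [[416.2, 0.0, 257.9], [0.0, 416.2, 188.2], [0.0, 0.0, 1.0]] [[0.017, -0.99, 0.139, 0.428], [-1.0, -0.019, -0.018, 0.033], [0.021, -0.138, -0.99, 1.43], [0.0, 0.0, 0.0, 1.0]]
side [[368.9, 0.0, 257.7], [0.0, 368.9, 195.8], [0.0, 0.0, 1.0]] [[0.984, -0.144, 0.105, 0.47], [-0.177, -0.737, 0.653, -0.736], [-0.017, -0.661, -0.75, 0.941], [0.0, 0.0, 0.0, 1.0]]
{'t': 0.1, 'q': array([-1.4138125 ,  0.57645854,  0.02483355,  1.43781786, -0.01501375,
        1.12898357, -0.05649477]), 'qvel': array([ 0.00034362,  0.00061248,  0.00122698, -0.00114612,  0.00146614,
       -0.00097092,  0.00212218]), 'effort': array([ 6.75346222e-03, -7.67304397e+01,  2.25861557e+00, -2.86611557e+01,
        1.60480232e-02,  8.53188860e-03, -2.47574206e-05]), 'tcp_pos': array([0.16084858, 0.65514552, 0.23052367]), 'orientation': array([ 0.55602171, -0.43668111,  0.55682193,  0.43600321]), 'ft_force': array([-0.34927666,  0.15324955, -0.42507888]), 'wrist_torque': array([-0.01758802,  0.03236572,  0.02302315]), 'gripper_width': 0.08576137106998108}
```

View pics/top0.png

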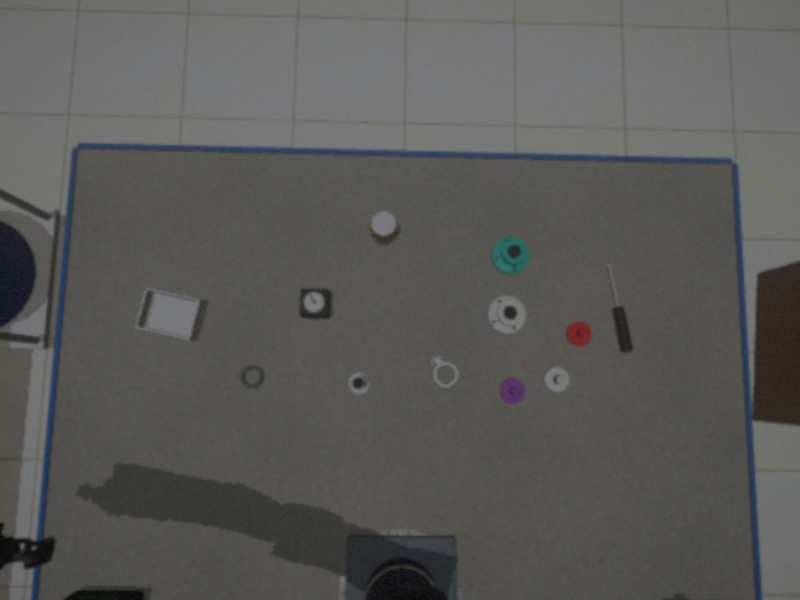

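View pics/side0.png

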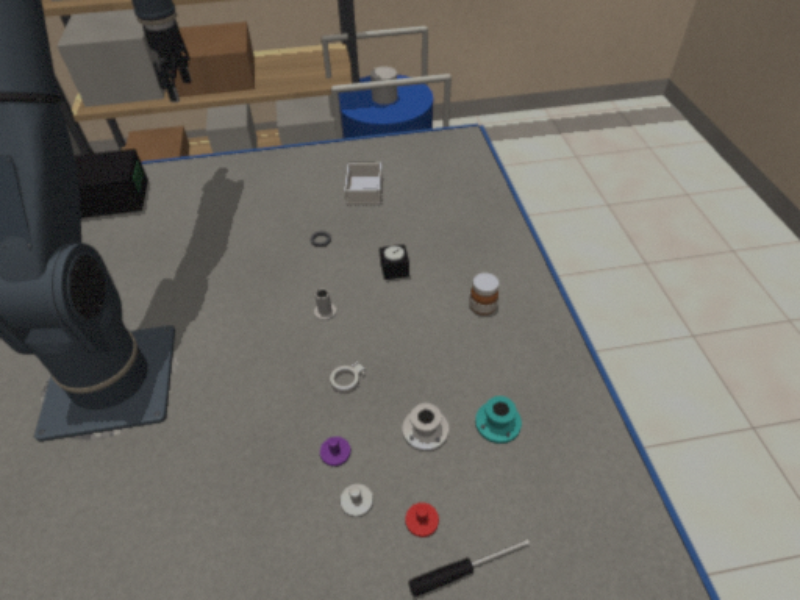

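The top view (800x600) shows these:
- Port (507,314), with its turquoise look-alike at (511,255).
- Gauge (315,303).
- Ring (252,376), stub (359,383) and clamp (445,374), with the clamp's lug towards the upper left.
- Cap candidates: steel (557,379), purple (512,391) and red (579,334). By the description I choose the steel one.
- Jar (384,225), driver (620,315) and bin (170,314).

Run:
```python
from h import *
# name: top px(800), side px(800), zlo,zhi for points used
O={'port':((507,314),(425,423)),'gauge':((315,303),(395,258)),'ring':((252,376),(320,239)),'cap':((557,379),(357,498)),'nip':((359,383),(324,305)),'clamp':((445,374),(346,376)),'jar':((384,225),(485,293)),'purple':((512,391),(335,451))}
H={'port':(.043,.06),'gauge':(.04,.07),'ring':(.004,.02),'cap':(.004,.014),'nip':(.05,.07),'clamp':(.008,.025),'jar':(.06,.09),'purple':(.004,.014)}
for i,n in enumerate(("top","side")):
    z=np.load(n+"0.npz");w=z['w'];im=z['im'];K,T=z['K'],z['T']
    print(n,'bench z',np.nanmedian(w[300:310,200:300,2]) if n=='top' else '')
    for k,o in O.items():
        u,v=np.array(o[i])*.64
        vv,uu=np.indices(w.shape[:2]); m=(np.hypot(uu-u,vv-v)<26)&(w[...,2]>H[k][0])&(w[...,2]<H[k][1])
        nl,lab,st,c=cv2.connectedComponentsWithStats(m.astype(np.uint8))
        if nl<2: print(k,'none');continue
        # largest
        b=1+st[1:,4].argmax(); P=w[lab==b]
        (cx,cy),r=cv2.minEnclosingCircle(P[:,:2].astype(np.float32)*1000)
        print(k,st[b,4],'bbox',P.min(0).round(3),P.max(0).round(3),'med',np.median(P,0).round(3),'circ',round(cx),round(cy),round(r))
im=np.load("top0.npz")['im'];a=cv2.resize(im[220:270,140:390],(800,160),interpolation=cv2.INTER_CUBIC)
b=cv2.resize(im[150:260,265:405],(700,550),interpolation=cv2.INTER_CUBIC);save("crop1",b)
```

```text
top bench z -0.0003674053678786038
port 210 bbox [ 0.559 -0.246  0.043] [ 0.613 -0.194  0.057] med [ 0.586 -0.221  0.05 ] circ 586 -221 27
gauge 323 bbox [0.571 0.169 0.04 ] [0.63  0.228 0.062] med [0.598 0.198 0.053] circ 601 199 40
ring 112 bbox [0.414 0.307 0.004] [0.465 0.361 0.016] med [0.441 0.333 0.01 ] circ 442 332 29
cap 155 bbox [ 0.422 -0.356  0.004] [ 0.473 -0.303  0.014] med [ 0.449 -0.328  0.009] circ 446 -332 30
nip 65 bbox [0.418 0.088 0.053] [0.444 0.114 0.069] med [0.431 0.101 0.06 ] circ 431 101 14
clamp 137 bbox [ 0.424 -0.112  0.008] [ 0.492 -0.051  0.023] med [ 0.464 -0.078  0.015] circ 460 -79 37
jar 203 bbox [0.743 0.029 0.062] [0.794 0.08  0.082] med [0.768 0.053 0.075] circ 768 55 26
purple 165 bbox [ 0.393 -0.259  0.004] [ 0.447 -0.205  0.014] med [ 0.42  -0.229  0.009] circ 419 -231 30
side bench z 
port 295 bbox [ 0.561 -0.251  0.044] [ 0.614 -0.193  0.055] med [ 0.586 -0.224  0.05 ] circ 586 -222 29
gauge 232 bbox [0.571 0.164 0.04 ] [0.631 0.226 0.059] med [0.6   0.186 0.052] circ 600 194 40
ring 81 bbox [0.416 0.306 0.004] [0.468 0.367 0.015] med [0.442 0.328 0.01 ] circ 441 337 33
cap 280 bbox [ 0.421 -0.36   0.004] [ 0.475 -0.305  0.014] med [ 0.448 -0.337  0.009] circ 449 -331 29
nip 65 bbox [0.418 0.081 0.052] [0.447 0.114 0.065] med [0.433 0.094 0.06 ] circ 434 98 17
clamp 187 bbox [ 0.427 -0.118  0.008] [ 0.495 -0.055  0.021] med [ 0.462 -0.082  0.015] circ 460 -81 37
jar 198 bbox [0.744 0.024 0.06 ] [0.795 0.078 0.08 ] med [0.769 0.046 0.075] circ 772 51 28
purple 234 bbox [ 0.394 -0.264  0.004] [ 0.447 -0.208  0.013] med [ 0.422 -0.241  0.009] circ 422 -236 28
```

View pics/crop1.png

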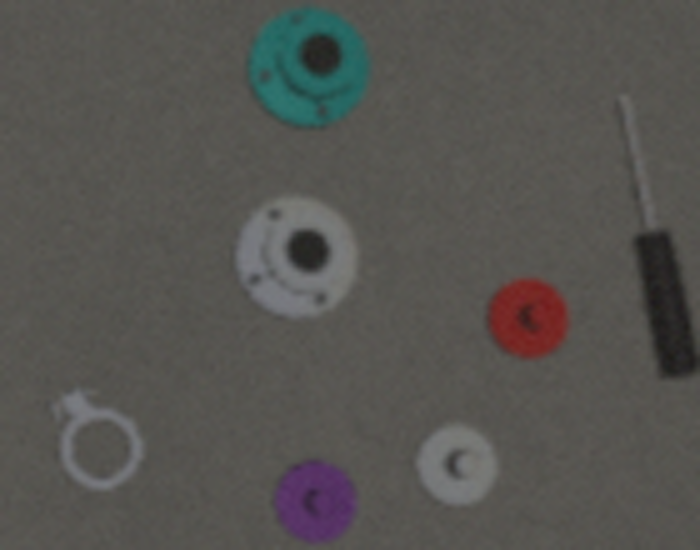

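The crop confirms that the steel disc with the grey knob at crop (458,465) is the cap. The purple (316,501) and red (529,318) ones are look-alikes. Both views agree to within about 4 mm.

```bash
cat > go.py <<'E'
# usage: go.py x y z jawyaw_deg  -> remaining turn (tool rotvec deg, yaw part first), shift in tool frame AFTER the turn (cm)
import sys,numpy as np
from scipy.spatial.transform import Rotation as R
from workcell import telemetry
s=telemetry.get_state(); o=s['orientation']; A=R.from_quat(np.r_[o[1:],o[0]])
M=A.as_matrix(); yaw=np.degrees(np.arctan2(M[1,2],M[0,2]))
print('t',round(s['t'],2),'tcp',s['tcp_pos'].round(4),'jawyaw',yaw.round(1),'xaxis',M[:,0].round(3),'zaxis',M[:,2].round(3),'F',s['ft_force'].round(1),'w',round(s['gripper_width'],4),'q',s['q'].round(2))
if len(sys.argv)>4:
    p=np.array(list(map(float,sys.argv[1:4]))); y=float(sys.argv[4])
    y=yaw+(y-yaw+90)%180-90; c,n=np.cos(np.radians(y)),np.sin(np.radians(y))
    G=np.array([[0,0,-1],[n,-c,0],[c,n,0]]).T.copy(); G=np.stack([[0,0,-1],np.cross([c,n,0],[0,0,-1]),[c,n,0]],1)
    print('turn deg',np.degrees((A.inv()*R.from_matrix(G)).as_rotvec()).round(2),'shift cm after turn',(G.T@(p-s['tcp_pos'])*100).round(2))
E
python3 go.py .441 .334 .12 0;python3 go.py .441 .334 .12 90
python3 - <<'E'
from h import *
# clamp ring centre & yaw from both views: circle fit on outer rim after removing lug side
for n in("top","side"):
    z=np.load(n+"0.npz");w=z['w'];P=w[(abs(w[...,0]-.46)<.06)&(abs(w[...,1]+.08)<.06)&(w[...,2]>.006)&(w[...,2]<.03)]
    c=np.array([.453,-.083])
    for _ in range(20):
        r=np.linalg.norm(P[:,:2]-c,axis=1);Q=P[r<.031];
        A=np.c_[2*Q[:,:2],np.ones(len(Q))];s=np.linalg.lstsq(A,(Q[:,:2]**2).sum(1),rcond=None)[0];c=s[:2]
    L=P[np.linalg.norm(P[:,:2]-c,axis=1)>.033][:,:2].mean(0)-c
    print(n,c.round(4),'R',np.sqrt(s[2]+c@c).round(4),'lug yaw',np.degrees(np.arctan2(L[1],L[0])).round(1),np.linalg.norm(L).round(3))
E
```

```text
t 0.1 tcp [0.1608 0.6551 0.2305] jawyaw 76.2 xaxis [-0.    -0.001 -1.   ] zaxis [ 0.238  0.971 -0.001] F [-0.3  0.2 -0.4] w 0.0858 q [-1.41  0.58  0.02  1.44 -0.02  1.13 -0.06]
turn deg [ 7.621e+01 -7.000e-02  6.000e-02] shift cm after turn [ 11.05 -32.11  28.02]
t 0.1 tcp [0.1608 0.6551 0.2305] jawyaw 76.2 xaxis [-0.    -0.001 -1.   ] zaxis [ 0.238  0.971 -0.001] F [-0.3  0.2 -0.4] w 0.0858 q [-1.41  0.58  0.02  1.44 -0.02  1.13 -0.06]
turn deg [-1.379e+01 -8.000e-02 -1.000e-02] shift cm after turn [ 11.05 -28.02 -32.11]
top [ 0.4537 -0.0857] R 0.0242 lug yaw 40.3 0.018
side [ 0.4552 -0.0898] R 0.0245 lug yaw 30.7 0.037
```

drive_tool:
  deltas: [1, 0, 0, 0, -6.9, 0, 0, 1, 0, 0, 0, -6.9, 0, 0, 1, 0.5, -3, -3.5, 0, 0, 0, 1, 1, -3, -3.5, 0, 0, 0, 1, 1, -3, -3.5, 0, 0, 0, 1, 1, -3, -3.5, 0, 0, 0, 1, 1, -3, -3.5, 0, 0, 0, 1, 1, -3, -3.5, 0, 0, 0]
  squeeze: 30

```text
t: 0.9
tcp_pos: [0.341, 0.4455, 0.1705]
orientation: [0.492, -0.505, 0.495, 0.507]
ft_force: [0.4, 1.4, -0.7]
gripper_width: 0.0857
```

```bash
python3 go.py .441 .334 .08 90
```

```text
t 0.9 tcp [0.341  0.4455 0.1705] jawyaw 91.4 xaxis [-0.005 -0.002 -1.   ] zaxis [-0.025  1.    -0.001] F [ 0.4  1.4 -0.7] w 0.0857 q [-0.97  0.47 -0.04  1.82  0.02  0.86  0.57]
turn deg [ 1.41 -0.08 -0.28] shift cm after turn [  9.05 -10.   -11.15]
```

drive_tool:
  deltas: [1, 1.5, -2.5, -2.8, 1.4, 0, 0, 1, 1.5, -2.5, -2.8, 0, 0, 0, 1, 1.5, -2.5, -2.8, 0, 0, 0, 1, 1.5, -2.5, -2.8, 0, 0, 0, 1, 1.5, 0, 0, 0, 0, 0, 1, 0, 0, 0, 0, 0, 0]

```text
t: 1.5
tcp_pos: [0.4492, 0.3198, 0.0907]
orientation: [0.5, -0.497, 0.506, 0.496]
ft_force: [0.0, 0.3, -0.1]
gripper_width: 0.0853
```

```bash
python3 go.py .441 .334 .0 90
python3 - <<'E'
from h import *
for n in("top","side"):
    im,d,w,K,T=cloud(n)
    from workcell import telemetry as t
    if n=="side": save("ring1",cv2.resize(im[100:200,150:290],(700,500),interpolation=cv2.INTER_CUBIC))
E
```

```text
t 1.5 tcp [0.4492 0.3198 0.0907] jawyaw 89.3 xaxis [-0.005 -0.007 -1.   ] zaxis [ 0.012  1.    -0.007] F [ 0.   0.3 -0.1] w 0.0853 q [-0.69  0.56 -0.03  1.92  0.03  0.66  0.83]
turn deg [-0.71 -0.39 -0.3 ] shift cm after turn [9.07 0.82 1.42]
```

View pics/ring1.png

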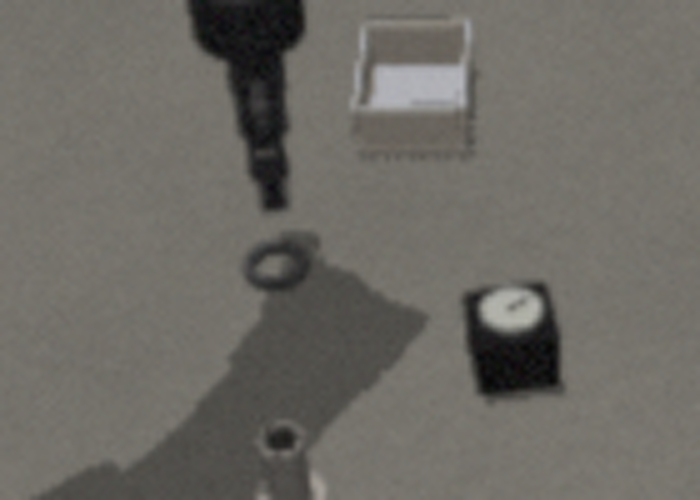

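The gripper hangs just above the ring, which is at crop (278,265). The stub and gauge are clear of it.

drive_tool:
  deltas: [1, 1.5, 0.8, 1.4, -0.7, -0.4, -0.3, 1, 1.5, 0, 0, 0, 0, 0, 1, 1.5, 0, 0, 0, 0, 0, 1, 0, 0, 0, 0, 0, 0, 1, 0, 0, 0, 0, 0, 0]

```text
t: 2.1
tcp_pos: [0.4407, 0.3426, 0.0513]
orientation: [0.502, -0.502, 0.494, 0.503]
ft_force: [0.7, -0.6, -0.5]
gripper_width: 0.0853
```

```bash
python3 go.py .441 .334 .0 90
```

```text
t 2.1 tcp [0.4407 0.3426 0.0513] jawyaw 90.5 xaxis [ 0.007  0.009 -1.   ] zaxis [-0.009  1.     0.009] F [ 0.7 -0.6 -0.5] w 0.0853 q [-0.72  0.62 -0.03  1.95  0.03  0.55  0.8 ]
turn deg [0.54 0.49 0.4 ] shift cm after turn [ 5.13 -0.03 -0.86]
```

drive_tool:
  deltas: [1, 1.5, 0, -0.5, 0.3, 0.3, 0.2, 1, 1, 0, -0.1, 0, 0, 0, 1, 0.8, 0, 0, 0, 0, 0, 1, 0, 0, 0, 0, 0, 0, 1, 0, 0, 0, 0, 0, 0]

```text
t: 2.6
tcp_pos: [0.4415, 0.3378, 0.0178]
orientation: [0.501, -0.501, 0.496, 0.501]
ft_force: [-0.4, 0.4, 0.8]
gripper_width: 0.0855
```

```bash
python3 go.py .441 .334 .0 90
```

```text
t 2.6 tcp [0.4415 0.3378 0.0178] jawyaw 90.3 xaxis [ 0.005  0.005 -1.   ] zaxis [-0.005  1.     0.005] F [-0.4  0.4  0.8] w 0.0855 q [-0.72  0.68 -0.03  1.98  0.04  0.48  0.8 ]
turn deg [0.27 0.29 0.31] shift cm after turn [ 1.78  0.05 -0.38]
```

drive_tool:
  deltas: [1, 1.0, 0, -0.3, 0.2, 0.2, 0.2, 1, 0.4, 0, -0.1, 0, 0, 0, 1, 0.2, 0, 0, 0, 0, 0, 1, 0, 0, 0, 0, 0, 0, 1, 0, 0, 0, 0, 0, 0]

```text
t: 3.1
tcp_pos: [0.4419, 0.3334, 0.0006]
orientation: [0.501, -0.5, 0.499, 0.5]
ft_force: [-0.2, -1.3, 0.6]
gripper_width: 0.0856
```

```bash
python3 go.py .441 .334 .0 90
```

```text
t 3.1 tcp [0.4419 0.3334 0.0006] jawyaw 90.0 xaxis [ 0.002  0.001 -1.   ] zaxis [-0.     1.     0.001] F [-0.2 -1.3  0.6] w 0.0856 q [-0.71  0.7  -0.03  1.99  0.04  0.45  0.8 ]
turn deg [0.02 0.08 0.11] shift cm after turn [0.06 0.09 0.06]
```

drive_tool:
  deltas: [0.3, 0, 0, 0, 0, 0, 0, 0.3, 0, 0, 0, 0, 0, 0, 0.3, 0, 0, 0, 0, 0, 0, 0.3, 0, 0, 0, 0, 0, 0, 0.3, 0, 0, 0, 0, 0, 0, 0.3, 0, 0, 0, 0, 0, 0]
  squeeze: 50

```text
t: 3.7
tcp_pos: [0.4422, 0.3337, 0.002]
orientation: [0.501, -0.5, 0.499, 0.5]
ft_force: [-0.1, -0.6, -0.7]
gripper_width: 0.0469
```

```bash
python3 go.py .586 -.221 .15 90
```

```text
t 3.7 tcp [0.4422 0.3337 0.002 ] jawyaw 90.0 xaxis [ 0.003  0.002 -1.   ] zaxis [-0.     1.     0.002] F [-0.1 -0.6 -0.7] w 0.0469 q [-0.71  0.7  -0.03  1.99  0.04  0.45  0.8 ]
turn deg [0.02 0.13 0.18] shift cm after turn [-14.8  -14.38 -55.47]
```

drive_tool:
  deltas: [0.3, 0, 0, 0, 0, 0, 0, 0.3, 0, 0, 0, 0, 0, 0, 0.3, 0, 0, 0, 0, 0, 0]

```text
t: 4.0
tcp_pos: [0.4421, 0.3337, 0.0018]
orientation: [0.501, -0.5, 0.499, 0.5]
ft_force: [-0.2, 0.1, 0.0]
gripper_width: 0.0467
```

```bash
python3 go.py
python3 - <<'E'
from h import *
im,d,w,K,T=cloud("side");save("ring2",cv2.resize(im[110:180,170:250],(640,560),interpolation=cv2.INTER_CUBIC))
E
```

```text
t 4.0 tcp [0.4421 0.3337 0.0018] jawyaw 90.0 xaxis [ 0.003  0.002 -1.   ] zaxis [-0.     1.     0.002] F [-0.2  0.1  0. ] w 0.0467 q [-0.71  0.7  -0.03  1.99  0.04  0.45  0.8 ]
```

View pics/ring2.png

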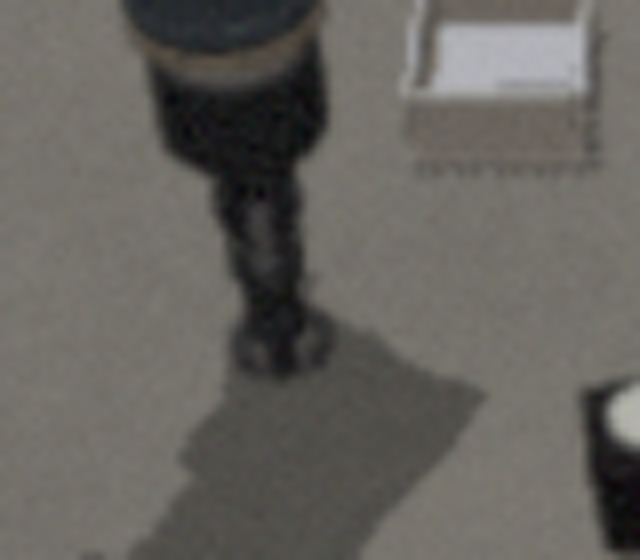

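The ring is held centred between the fingers, in crop around (285,345). Lifting it now.

drive_tool:
  deltas: [0.3, -2, 0, 0, 0, 0, 0, 0.3, -3, 0, 0, 0, 0, 0, 0.3, -3, 0, 0, 0, 0, 0, 0.3, -2, -0.5, -2, 0, 0, 0, 0.3, -1, -1, -4, 0, 0, 0, 0.3, 0, -1.2, -4.5, 0, 0, 0, 0.3, 0, -1.2, -4.5, 0, 0, 0, 0.3, 0, -1.2, -4.5, 0, 0, 0]

```text
t: 4.85
tcp_pos: [0.4933, 0.1417, 0.1154]
orientation: [0.499, -0.503, 0.494, 0.504]
ft_force: [1.0, 0.4, -0.8]
gripper_width: 0.047
```

```bash
python3 go.py .586 -.221 .12 90
```

```text
t 4.85 tcp [0.4933 0.1417 0.1154] jawyaw 90.9 xaxis [ 0.004  0.006 -1.   ] zaxis [-0.016  1.     0.006] F [ 1.   0.4 -0.8] w 0.047 q [-0.33  0.48 -0.06  2.01  0.04  0.65  1.18]
turn deg [0.89 0.35 0.23] shift cm after turn [ -0.46  -9.27 -36.27]
```

drive_tool:
  deltas: [0.3, -0.3, -1.2, -4.5, 0.5, 0, 0, 0.3, 0, -1.2, -4.5, 0, 0, 0, 0.3, 0, -1.2, -4.5, 0, 0, 0, 0.3, 0, -1.2, -4.5, 0, 0, 0, 0.3, 0, -1.2, -4.5, 0, 0, 0, 0.3, 0, -1, -4, 0, 0, 0, 0.3, 0, -0.5, -2, 0, 0, 0, 0.3, 0, 0, 0, 0, 0, 0]

```text
t: 5.65
tcp_pos: [0.5719, -0.1643, 0.1174]
orientation: [0.503, -0.5, 0.499, 0.498]
ft_force: [0.5, -0.1, -1.0]
gripper_width: 0.0466
```

```bash
python3 go.py .586 -.221 .12 90
```

```text
t 5.65 tcp [ 0.5719 -0.1643  0.1174] jawyaw 89.8 xaxis [ 0.006  0.002 -1.   ] zaxis [0.003 1.    0.002] F [ 0.5 -0.1 -1. ] w 0.0466 q [ 0.25  0.57 -0.07  1.8   0.05  0.77  1.72]
turn deg [-0.19  0.14  0.33] shift cm after turn [-0.26 -1.41 -5.67]
```

drive_tool:
  deltas: [0.3, 0, -0.7, -3, 0, 0, 0, 0.3, 0, -0.4, -1.6, 0, 0, 0, 0.3, 0, 0, -0.2, 0, 0, 0, 0.3, 0, 0, 0, 0, 0, 0, 0.3, 0, 0, 0, 0, 0, 0]

```text
t: 6.15
tcp_pos: [0.5822, -0.2094, 0.1165]
orientation: [0.503, -0.499, 0.498, 0.5]
ft_force: [-0.2, 1.3, -0.8]
gripper_width: 0.0468
```

```bash
python3 go.py .586 -.221 .053 90
python3 - <<'E'
from h import *
im,d,w,K,T=cloud("side");save("ring3",cv2.resize(im[190:300,220:350],(650,550),interpolation=cv2.INTER_CUBIC))
E
```

```text
t 6.15 tcp [ 0.5822 -0.2094  0.1165] jawyaw 90.0 xaxis [ 0.004  0.006 -1.   ] zaxis [0.001 1.    0.006] F [-0.2  1.3 -0.8] w 0.0468 q [ 0.32  0.61 -0.07  1.73  0.05  0.81  1.8 ]
turn deg [-0.05  0.33  0.22] shift cm after turn [ 6.35 -0.38 -1.16]
```

View pics/ring3.png

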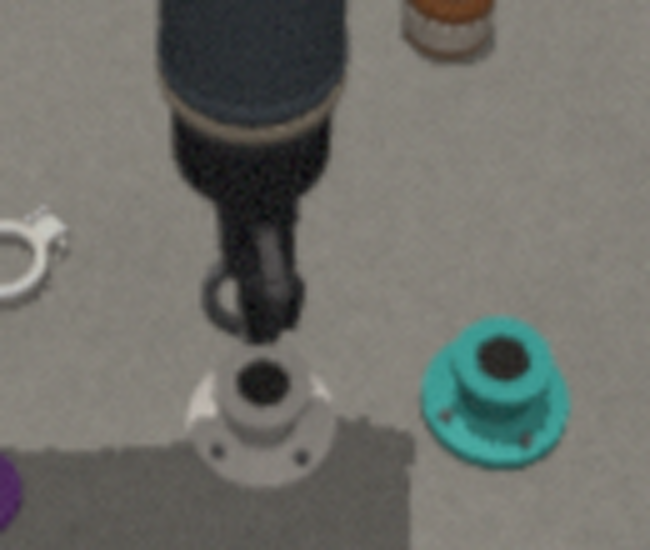

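The ring is held level, spanning about 203–303 px in the crop, above the port at (265,385). I'll measure the ring's offset from the TCP in x, to be safe.

Run:
```python
from h import *
im,d,w,K,T=cloud("side")
s=telemetry.get_state()['tcp_pos']
m=(w[...,2]>s[2]-.012)&(w[...,2]<s[2]+.012)&(abs(w[...,0]-s[0])<.05)&(abs(w[...,1]-s[1])<.06)
P=w[m]; print(s,len(P),P.min(0),P.max(0),np.percentile(P[:,0],[1,5,50,95,99]))
for x in np.arange(s[0]-.036,s[0]+.036,.006):
    Q=P[abs(P[:,0]-x)<.003]
    if len(Q): print((x-s[0]).round(3),len(Q),np.percentile(Q[:,1],[0,50,100]).round(3)-s[1].round(3),np.median(Q[:,2]).round(3))
```

```text
[ 0.58236011 -0.20920641  0.11659176] 69 [ 0.55714112 -0.24451759  0.11466185] [ 0.59172507 -0.18386632  0.12838088] [0.55723947 0.55834448 0.56607679 0.58032685 0.591297  ]
-0.024 14 [-0.011 -0.001  0.009] 0.124
-0.018 29 [-0.02  -0.006  0.019] 0.124
-0.012 19 [-0.03  -0.012  0.025] 0.125
-0.006 2 [-0.029 -0.029 -0.029] 0.123
0.0 3 [-0.036 -0.035  0.025] 0.128
0.006 1 [-0.029 -0.029 -0.029] 0.125
0.012 1 [-0.027 -0.027 -0.027] 0.117
```

drive_tool:
  deltas: [0.3, 1, -0.3, -0.9, 0, 0.3, 0.2, 0.3, 1.5, 0, -0.1, 0, 0, 0, 0.3, 1, 0, 0, 0, 0, 0, 0.3, 0, 0, 0, 0, 0, 0, 0.3, 0, 0, 0, 0, 0, 0]

```text
t: 6.75
tcp_pos: [0.5864, -0.2179, 0.0791]
orientation: [0.499, -0.501, 0.499, 0.501]
ft_force: [0.2, -0.8, -0.9]
gripper_width: 0.0467
```

```bash
python3 go.py .586 -.221 .053 90
```

```text
t 6.75 tcp [ 0.5864 -0.2179  0.0791] jawyaw 90.2 xaxis [ 0.  0. -1.] zaxis [-0.004  1.     0.   ] F [ 0.2 -0.8 -0.9] w 0.0467 q [ 0.32  0.66 -0.07  1.74  0.06  0.74  1.8 ]
turn deg [0.2  0.01 0.  ] shift cm after turn [ 2.61  0.04 -0.31]
```

drive_tool:
  deltas: [0.3, 1, 0, -0.3, 0.2, 0, 0, 0.3, 0.7, 0, 0, 0, 0, 0, 0.3, 0.4, 0, 0, 0, 0, 0, 0.3, 0, 0, 0, 0, 0, 0, 0.3, 0, 0, 0, 0, 0, 0]

```text
t: 7.25
tcp_pos: [0.5867, -0.2214, 0.0568]
orientation: [0.5, -0.5, 0.5, 0.5]
ft_force: [1.2, 0.3, -0.4]
gripper_width: 0.0467
```

```bash
python3 go.py .586 -.221 .052 90
```

```text
t 7.25 tcp [ 0.5867 -0.2214  0.0568] jawyaw 90.0 xaxis [ 0.001 -0.    -1.   ] zaxis [ 0.  1. -0.] F [ 1.2  0.3 -0.4] w 0.0467 q [ 0.33  0.69 -0.06  1.75  0.06  0.7   1.8 ]
turn deg [-0.01 -0.01  0.05] shift cm after turn [0.48 0.07 0.04]
```

drive_tool:
  deltas: [0.3, 0.3, 0, 0, 0, 0, 0, 0.3, 0.2, 0, 0, 0, 0, 0, 0.3, 0, 0, 0, 0, 0, 0, 0.3, 0, 0, 0, 0, 0, 0]

```text
t: 7.65
tcp_pos: [0.5872, -0.2214, 0.0521]
orientation: [-0.5, 0.501, -0.5, -0.499]
ft_force: [-0.2, -0.8, -1.2]
gripper_width: 0.0469
```

```bash
python3 go.py .586 -.221 .052 90
```

```text
t 7.65 tcp [ 0.5872 -0.2214  0.0521] jawyaw 90.0 xaxis [ 0.002 -0.001 -1.   ] zaxis [ 0.     1.    -0.001] F [-0.2 -0.8 -1.2] w 0.0469 q [ 0.33  0.7  -0.06  1.76  0.06  0.69  1.8 ]
turn deg [-0.01 -0.03  0.11] shift cm after turn [0.01 0.12 0.04]
```

drive_tool:
  deltas: [0.3, 0.1, 0, 0, 0, 0, 0, 0.3, 0, 0, 0, 0, 0, 0, 0.8, 0, 0, 0, 0, 0, 0, 0.8, 0, 0, 0, 0, 0, 0, 0.9, 0, 0, 0, 0, 0, 0, 0.9, -1, 0, 0, 0, 0, 0, 0.9, -2, 0, 0, 0, 0, 0, 0.9, -3, 0, 0, 0, 0, 0]

```text
t: 8.45
tcp_pos: [0.5851, -0.2206, 0.1109]
orientation: [0.499, -0.499, 0.501, 0.501]
ft_force: [-0.1, 0.6, 0.4]
gripper_width: 0.0767
```

```bash
python3 go.py .448 -.331 .10 90
python3 - <<'E'
from h import *
im,d,w,K,T=cloud("side");save("ring4",cv2.resize(im[190:300,220:350],(650,550),interpolation=cv2.INTER_CUBIC))
E
```

```text
t 8.45 tcp [ 0.5851 -0.2206  0.1109] jawyaw 90.0 xaxis [-0.004  0.001 -1.   ] zaxis [-0.     1.     0.001] F [-0.1  0.6  0.4] w 0.0767 q [ 0.33  0.62 -0.07  1.71  0.05  0.81  1.81]
turn deg [ 0.    0.08 -0.22] shift cm after turn [  1.09  13.71 -11.04]
```

View pics/ring4.png

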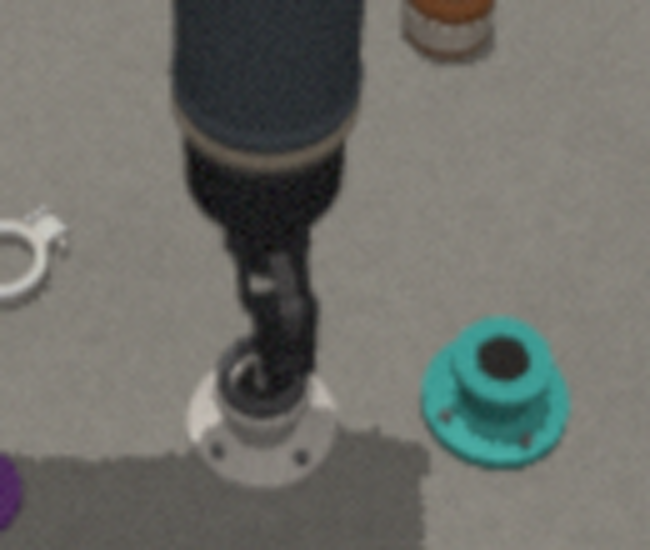

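The ring sits on the port. Next is the cap.

drive_tool:
  deltas: [0.7, -0.5, 2, -1.6, 0, 0, 0, 0.7, 0, 3, -2.4, 0, 0, 0, 0.7, 0, 3, -2.4, 0, 0, 0, 0.7, 0, 2.5, -2, 0, 0, 0, 0.7, 0, 1.5, -1.2, 0, 0, 0, 0.7, 0, 0, 0, 0, 0, 0, 0.7, 0, 0, 0, 0, 0, 0]

```text
t: 9.2
tcp_pos: [0.4679, -0.3209, 0.1286]
orientation: [-0.502, 0.505, -0.497, -0.495]
ft_force: [-0.2, 0.6, -0.8]
gripper_width: 0.0595
```

```bash
python3 go.py .448 -.331 .06 90
python3 - <<'E'
from h import *
# ring + knob measurements now that arm moved
for n in("top","side"):
    im,d,w,K,T=cloud(n)
    for nm,c,lo,hi,r in(("ring",(.586,-.221),.055,.068,.034),("disc",(.448,-.331),.004,.014,.034),("knob",(.448,-.331),.034,.046,.03)):
        m=(np.hypot(w[...,0]-c[0],w[...,1]-c[1])<r)&(w[...,2]>lo)&(w[...,2]<hi);P=w[m]
        if len(P)>3: print(n,nm,len(P),((P.min(0)+P.max(0))/2).round(4),(P.max(0)-P.min(0)).round(3),np.median(P[:,2]).round(4))
E
```

```text
t 9.2 tcp [ 0.4679 -0.3209  0.1286] jawyaw 90.1 xaxis [ 0.015 -0.005 -1.   ] zaxis [-0.002  1.    -0.005] F [-0.2  0.6 -0.8] w 0.0595 q [ 0.58  0.52 -0.08  1.87  0.06  0.74  2.03]
turn deg [ 0.1  -0.29  0.85] shift cm after turn [ 6.86  1.99 -1.01]
top ring 101 [ 0.5865 -0.22    0.0609] [0.051 0.048 0.012] 0.0596
top disc 108 [ 0.4385 -0.3285  0.0089] [0.034 0.061 0.01 ] 0.0084
top knob 20 [ 0.4451 -0.3286  0.0395] [0.013 0.018 0.009] 0.04
side ring 149 [ 0.5867 -0.2206  0.0595] [0.049 0.052 0.009] 0.0593
side disc 283 [ 0.4504 -0.3315  0.0089] [0.06  0.054 0.01 ] 0.0093
side knob 40 [ 0.448  -0.3322  0.039 ] [0.016 0.017 0.009] 0.0403
```

drive_tool:
  deltas: [0.7, 1, 1.5, -0.8, 0, -0.2, 0.8, 0.7, 2, 0.4, -0.2, 0, 0, 0, 0.7, 2, 0, 0, 0, 0, 0, 0.7, 1, 0, 0, 0, 0, 0, 0.7, 0, 0, 0, 0, 0, 0, 0.7, 0, 0, 0, 0, 0, 0]

```text
t: 9.9
tcp_pos: [0.4496, -0.329, 0.0642]
orientation: [0.497, -0.502, 0.498, 0.503]
ft_force: [0.3, 0.7, 1.1]
gripper_width: 0.0599
```

```bash
python3 go.py .448 -.331 .014 90
```

```text
t 9.9 tcp [ 0.4496 -0.329   0.0642] jawyaw 90.6 xaxis [-0.002  0.    -1.   ] zaxis [-0.01  1.    0.  ] F [0.3 0.7 1.1] w 0.0599 q [ 0.6   0.61 -0.08  1.93  0.08  0.61  2.05]
turn deg [ 0.59  0.01 -0.13] shift cm after turn [ 5.02  0.16 -0.2 ]
```

drive_tool:
  deltas: [0.7, 1.5, 0.1, -0.2, 0.4, 0, 0, 0.7, 1.5, 0, 0, 0, 0, 0, 0.7, 1, 0, 0, 0, 0, 0, 0.7, 0.5, 0, 0, 0, 0, 0, 0.7, 0, 0, 0, 0, 0, 0, 0.7, 0, 0, 0, 0, 0, 0]

```text
t: 10.5
tcp_pos: [0.4512, -0.3321, 0.0212]
orientation: [-0.499, 0.502, -0.499, -0.5]
ft_force: [-0.2, 0.1, -0.2]
gripper_width: 0.0595
```

```bash
python3 go.py .448 -.331 .014 90
```

```text
t 10.5 tcp [ 0.4512 -0.3321  0.0212] jawyaw 90.3 xaxis [ 0.002 -0.003 -1.   ] zaxis [-0.005  1.    -0.003] F [-0.2  0.1 -0.2] w 0.0595 q [ 0.59  0.68 -0.07  1.96  0.09  0.51  2.04]
turn deg [ 0.27 -0.16  0.14] shift cm after turn [0.72 0.32 0.11]
```

drive_tool:
  deltas: [0.7, 0.4, 0.3, 0.1, 0.2, 0, 0, 0.5, 0.2, 0, 0, 0, 0, 0, 0.3, 0, 0, 0, 0, 0, 0, 0.1, 0, 0, 0, 0, 0, 0, 0, 0, 0, 0, 0, 0, 0, 0, 0, 0, 0, 0, 0, 0, 0, 0, 0, 0, 0, 0, 0, 0, 0, 0, 0, 0, 0, 0]
  squeeze: 60

```text
t: 11.3
tcp_pos: [0.4487, -0.3315, 0.0164]
orientation: [-0.5, 0.502, -0.5, -0.498]
ft_force: [0.3, -0.1, 0.4]
gripper_width: 0.0162
```

```bash
python3 go.py .5865 -.2205 .14 90
```

```text
t 11.3 tcp [ 0.4487 -0.3315  0.0164] jawyaw 90.0 xaxis [ 0.004 -0.004 -1.   ] zaxis [-0.001  1.    -0.004] F [ 0.3 -0.1  0.4] w 0.0162 q [ 0.59  0.68 -0.06  1.97  0.09  0.49  2.04]
turn deg [ 0.05 -0.23  0.24] shift cm after turn [-12.36 -13.78  11.1 ]
```

drive_tool:
  deltas: [0, -2, 0, 0, 0, 0, 0, 0, -3, 0, 0, 0, 0, 0, 0, -3, 0, 0, 0, 0, 0, 0, -3, -1, 1, 0, 0, 0, 0, -1, -3, 2.4, 0, 0, 0, 0, 0, -3, 2.4, 0, 0, 0, 0, 0, -2, 1.6, 0, 0, 0, 0, 0, -1, 1, 0, 0, 0]

```text
t: 12.1
tcp_pos: [0.5477, -0.2467, 0.1397]
orientation: [0.501, -0.499, 0.502, 0.498]
ft_force: [-0.2, -0.4, -2.8]
gripper_width: 0.0158
```

```bash
python3 go.py .5865 -.2205 .11 90
```

```text
t 12.1 tcp [ 0.5477 -0.2467  0.1397] jawyaw 89.6 xaxis [ 0.    -0.003 -1.   ] zaxis [ 0.006  1.    -0.003] F [-0.2 -0.4 -2.8] w 0.0158 q [ 0.39  0.56 -0.07  1.76  0.06  0.83  1.86]
turn deg [-0.36 -0.16  0.02] shift cm after turn [ 2.97 -3.88  2.62]
```

drive_tool:
  deltas: [0, 0, -2, 1.3, -0.3, 0, 0, 0, 0.5, -0.8, 0.5, 0, 0, 0, 0, 0.5, 0, 0, 0, 0, 0, 0, 0.5, 0, 0, 0, 0, 0, 0, 0, 0, 0, 0, 0, 0, 0, 0, 0, 0, 0, 0, 0]

```text
t: 12.7
tcp_pos: [0.5724, -0.2297, 0.121]
orientation: [0.498, -0.498, 0.503, 0.5]
ft_force: [-0.2, -0.1, -2.8]
gripper_width: 0.0159
```

```bash
python3 go.py .5865 -.2205 .078 90;  python3 - <<'E'
from h import *
im,d,w,K,T=cloud("side")
s=telemetry.get_state()['tcp_pos']
m=(w[...,2]>s[2]-.02)&(w[...,2]<s[2]+.0)&(np.hypot(w[...,0]-s[0],w[...,1]-s[1])<.04);P=w[m]
print(len(P),((P.min(0)+P.max(0))/2-s).round(4),(P.max(0)-P.min(0)).round(3),np.median(P[:,2]).round(4)-s[2])
E
```

```text
t 12.7 tcp [ 0.5724 -0.2297  0.121 ] jawyaw 89.9 xaxis [-0.006 -0.003 -1.   ] zaxis [ 0.003  1.    -0.003] F [-0.2 -0.1 -2.8] w 0.0159 q [ 0.35  0.6  -0.07  1.72  0.06  0.82  1.82]
turn deg [-0.15 -0.17 -0.37] shift cm after turn [ 4.3  -1.41  0.92]
190 [-0.0014 -0.0012 -0.0102] [0.053 0.052 0.013] -0.007204544694077622
```

drive_tool:
  deltas: [0, 0.3, -1.3, 0.9, 0, 0, -0.3, 0, 1, 0, 0, 0, 0, 0, 0, 1, 0, 0, 0, 0, 0, 0, 0.5, 0, 0, 0, 0, 0, 0, 0, 0, 0, 0, 0, 0, 0, 0, 0, 0, 0, 0, 0]

```text
t: 13.35
tcp_pos: [0.5858, -0.2209, 0.0901]
orientation: [0.5, -0.499, 0.502, 0.499]
ft_force: [0.5, -0.3, -2.2]
gripper_width: 0.0158
```

```bash
python3 go.py .5875 -.220 .078 90
```

```text
t 13.35 tcp [ 0.5858 -0.2209  0.0901] jawyaw 89.8 xaxis [-0.001 -0.003 -1.   ] zaxis [ 0.004  1.    -0.003] F [ 0.5 -0.3 -2.2] w 0.0158 q [ 0.33  0.65 -0.07  1.73  0.06  0.77  1.79]
turn deg [-0.22 -0.17 -0.08] shift cm after turn [ 1.21 -0.17  0.09]
```

drive_tool:
  deltas: [0, 0.6, -0.2, 0.1, 0, -0.1, 0, 0, 0.4, 0, 0, 0, 0, 0, 0, 0.2, 0, 0, 0, 0, 0, 0, 0, 0, 0, 0, 0, 0, 0, 0, 0, 0, 0, 0, 0]

```text
t: 13.85
tcp_pos: [0.5881, -0.2202, 0.0775]
orientation: [0.501, -0.499, 0.502, 0.499]
ft_force: [-0.3, -0.1, -1.8]
gripper_width: 0.0167
```

```bash
python3 go.py .5875 -.220 .0765 90
```

```text
t 13.85 tcp [ 0.5881 -0.2202  0.0775] jawyaw 89.8 xaxis [-0.001 -0.001 -1.   ] zaxis [ 0.004  1.    -0.002] F [-0.3 -0.1 -1.8] w 0.0167 q [ 0.32  0.67 -0.07  1.74  0.06  0.74  1.79]
turn deg [-0.24 -0.09 -0.04] shift cm after turn [0.1  0.06 0.02]
```

drive_tool:
  deltas: [0, 0.1, 0, 0, 0, 0, 0, 0, 0, 0, 0, 0, 0, 0, 0.3, 0, 0, 0, 0, 0, 0, 0.5, 0, 0, 0, 0, 0, 0, 0.6, 0, 0, 0, 0, 0, 0, 0.6, -2, 0, 0, 0, 0, 0, 0.6, -3, 0, 0, 0, 0, 0, 0.6, -2, 0, 0, 0, 0, 0]

```text
t: 14.65
tcp_pos: [0.5871, -0.2198, 0.1468]
orientation: [0.5, -0.498, 0.502, 0.5]
ft_force: [0.1, -0.4, 0.0]
gripper_width: 0.0511
```

```bash
python3 go.py .432 .099 .12 90
```

```text
t 14.65 tcp [ 0.5871 -0.2198  0.1468] jawyaw 89.8 xaxis [-0.004 -0.    -1.   ] zaxis [ 0.004  1.    -0.   ] F [ 0.1 -0.4  0. ] w 0.0511 q [ 0.33  0.58 -0.07  1.67  0.05  0.89  1.8 ]
turn deg [-0.24 -0.02 -0.24] shift cm after turn [ 2.68 15.51 31.88]
```

drive_tool:
  deltas: [1, 0, 2, 2, -7, 0, 0, 1, 0, 2, 2, -8, 0, 0, 1, 0, 1, 2.5, -8, 0, 0, 1, 0, 1, 2.5, -6, 0, 0, 1, 0, 0, 2, 0, 0, 0, 1, 0, 0, 0, 0, 0, 0]

```text
t: 15.25
tcp_pos: [0.4994, -0.1228, 0.1514]
orientation: [-0.354, 0.615, -0.354, -0.61]
ft_force: [0.7, 0.3, 0.6]
gripper_width: 0.0853
```

```bash
python3 go.py .454 -.085 .06 121
python3 - <<'E'
from h import *
for n in("side","top"):
    im,d,w,K,T=cloud(n)
    if n=="side":save("cap1",cv2.resize(im[190:300,220:350],(650,550),interpolation=cv2.INTER_CUBIC))
    for nm,lo,hi,r in(("disc",.064,.074,.034),("knob",.094,.106,.02)):
        c=(.587,-.22);m=(np.hypot(w[...,0]-c[0],w[...,1]-c[1])<r)&(w[...,2]>lo)&(w[...,2]<hi);P=w[m]
        if len(P)>3: print(n,nm,len(P),((P.min(0)+P.max(0))/2).round(4),(P.max(0)-P.min(0)).round(3),np.median(P[:,2]).round(4))
E
```

```text
t 15.25 tcp [ 0.4994 -0.1228  0.1514] jawyaw 119.9 xaxis [ 0.006 -0.005 -1.   ] zaxis [-0.499  0.867 -0.007] F [0.7 0.3 0.6] w 0.0853 q [ 0.31  0.43 -0.23  1.96  0.15  0.75  2.09]
turn deg [-1.1  -0.39  0.15] shift cm after turn [9.14 1.94 5.57]
side disc 228 [ 0.5868 -0.2209  0.0689] [0.054 0.054 0.01 ] 0.0692
side knob 37 [ 0.5869 -0.2201  0.0999] [0.017 0.016 0.009] 0.0997
top disc 39 [ 0.6053 -0.2155  0.069 ] [0.011 0.04  0.009] 0.069
```

View pics/cap1.png

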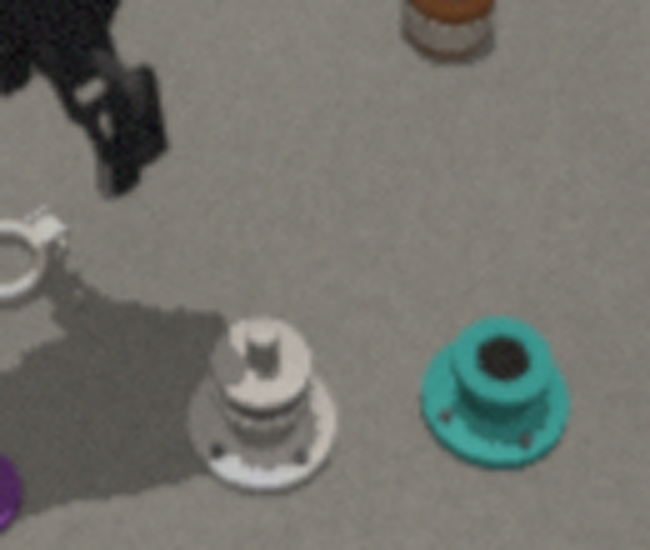

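The cap (at crop 262,365) sits centred on the ring and port, with its top at 0.0997. Next is the clamp.

drive_tool:
  deltas: [1, 0.5, 0.8, 2.5, -1, 0, 0, 1, 2, 0.8, 2, 0, 0, 0, 1, 2, 0.2, 0.5, 0, 0, 0, 1, 2, 0, 0, 0, 0, 0, 1, 1, 0, 0, 0, 0, 0, 1, 0, 0, 0, 0, 0, 0, 1, 0, 0, 0, 0, 0, 0]

```text
t: 16.05
tcp_pos: [0.466, -0.0969, 0.0746]
orientation: [-0.352, 0.619, -0.353, -0.607]
ft_force: [-0.6, 0.0, 0.4]
gripper_width: 0.0853
```

```bash
python3 go.py .4545 -.087 .02 121;python3 - <<'E'
from h import *
im,d,w,K,T=cloud("side");save("cl1",cv2.resize(im[190:290,160:290],(650,500),interpolation=cv2.INTER_CUBIC))
E
```

```text
t 16.05 tcp [ 0.466  -0.0969  0.0746] jawyaw 120.2 xaxis [ 0.014 -0.009 -1.   ] zaxis [-0.503  0.864 -0.015] F [-0.6  0.   0.4] w 0.0853 q [ 0.23  0.51 -0.19  2.14  0.21  0.5   1.98]
turn deg [-0.78 -0.87  0.42] shift cm after turn [5.46 0.48 1.45]
```

View pics/cl1.png

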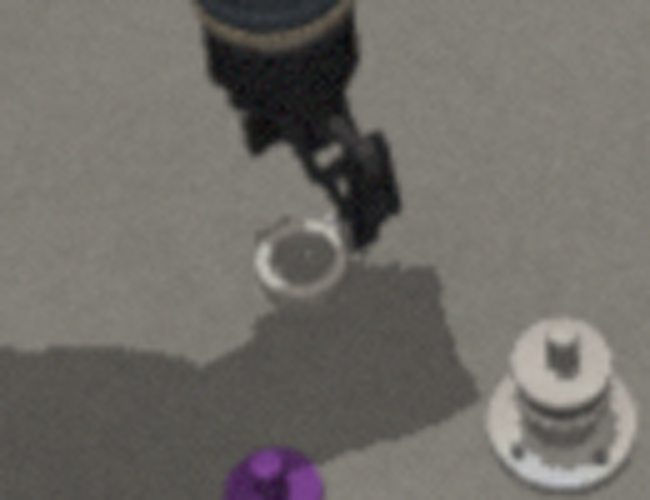

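The near finger is still at (360,230), beside the lug of the clamp, whose ring is at (302,258). I'll correct x and y before going down.

drive_tool:
  deltas: [1, 0, 0.5, 1.4, -0.8, -0.8, 0.4, 1, 0.8, 0, 0.1, 0, 0, 0, 1, 1, 0, 0, 0, 0, 0, 1, 0, 0, 0, 0, 0, 0, 1, 0, 0, 0, 0, 0, 0]

```text
t: 16.6
tcp_pos: [0.4545, -0.086, 0.0567]
orientation: [-0.348, 0.617, -0.347, -0.614]
ft_force: [-0.4, 0.4, 0.3]
gripper_width: 0.0853
```

```bash
python3 go.py .4545 -.087 .0 121
```

```text
t 16.6 tcp [ 0.4545 -0.086   0.0567] jawyaw 121.1 xaxis [ 0.004 -0.001 -1.   ] zaxis [-0.516  0.857 -0.002] F [-0.4  0.4  0.3] w 0.0853 q [ 0.22  0.53 -0.19  2.18  0.22  0.45  1.97]
turn deg [ 0.06 -0.13  0.16] shift cm after turn [ 5.67  0.05 -0.09]
```

drive_tool:
  deltas: [1, 1.5, 0, -0.1, 0, 0, 0, 1, 1.5, 0, 0, 0, 0, 0, 1, 1, 0, 0, 0, 0, 0, 1, 0.5, 0, 0, 0, 0, 0, 1, 0, 0, 0, 0, 0, 0, 1, 0, 0, 0, 0, 0, 0]

```text
t: 17.2
tcp_pos: [0.4565, -0.0872, 0.0107]
orientation: [-0.348, 0.617, -0.347, -0.614]
ft_force: [0.2, -1.0, -0.1]
gripper_width: 0.0851
```

```bash
python3 go.py .4545 -.087 .001 121
```

```text
t 17.2 tcp [ 0.4565 -0.0872  0.0107] jawyaw 121.0 xaxis [ 0.005 -0.001 -1.   ] zaxis [-0.516  0.857 -0.004] F [ 0.2 -1.  -0.1] w 0.0851 q [ 0.18  0.62 -0.14  2.21  0.26  0.32  1.93]
turn deg [ 0.05 -0.21  0.23] shift cm after turn [0.97 0.16 0.12]
```

drive_tool:
  deltas: [1, 0.5, 0.1, 0.1, 0, 0, 0.2, 1, 0.3, 0, 0, 0, 0, 0, 1, 0, 0, 0, 0, 0, 0, 0.4, 0, 0, 0, 0, 0, 0, 0.4, 0, 0, 0, 0, 0, 0, 0.4, 0, 0, 0, 0, 0, 0, 0.4, 0, 0, 0, 0, 0, 0, 0.4, 0, 0, 0, 0, 0, 0]
  squeeze: 50

```text
t: 18.0
tcp_pos: [0.4559, -0.0871, 0.0043]
orientation: [-0.348, 0.618, -0.348, -0.613]
ft_force: [-1.0, -0.6, -1.2]
gripper_width: 0.0538
```

```bash
python3 go.py .60 .298 .13 121
```

```text
t 18.0 tcp [ 0.4559 -0.0871  0.0043] jawyaw 121.0 xaxis [ 0.005 -0.004 -1.   ] zaxis [-0.516  0.857 -0.006] F [-1.  -0.6 -1.2] w 0.0538 q [ 0.17  0.63 -0.13  2.21  0.27  0.3   1.93]
turn deg [ 0.04 -0.34  0.14] shift cm after turn [-12.57 -32.18  25.59]
```

drive_tool:
  deltas: [0.4, -2, 0, 0, 0, 0, 0, 0.4, -3, 0, 0, 0, 0, 0, 0.4, -3, 0, 0, 0, 0, 0, 0.4, -2, -1.5, 1.2, 0, 0, 0, 0.4, -1, -3, 2.4, 0, 0, 0, 0.4, 0, -3.5, 2.8, 0, 0, 0, 0.4, 0, -3.5, 2.8, 0, 0, 0, 0.4, 0, -3.5, 2.8, 0, 0, 0]

```text
t: 18.8
tcp_pos: [0.5216, 0.0908, 0.1171]
orientation: [-0.351, 0.614, -0.355, -0.612]
ft_force: [0.6, -0.9, -1.9]
gripper_width: 0.0533
```

```bash
python3 go.py .60 .298 .13 121
```

```text
t 18.8 tcp [0.5216 0.0908 0.1171] jawyaw 120.2 xaxis [ 0.    -0.006 -1.   ] zaxis [-0.503  0.864 -0.006] F [ 0.6 -0.9 -1.9] w 0.0533 q [-0.12  0.5  -0.21  1.96  0.17  0.7   1.66]
turn deg [-0.82 -0.32 -0.19] shift cm after turn [ -1.29 -17.39  13.72]
```

drive_tool:
  deltas: [0.4, -0.7, -3.5, 2.8, -0.7, 0, 0, 0.4, -0.3, -3.5, 2.8, 0, 0, 0, 0.4, 0, -3.5, 2.6, 0, 0, 0, 0.4, 0, -2.5, 2, 0, 0, 0, 0.4, 0, -1.5, 1, 0, 0, 0, 0.4, 0, 0, 0, 0, 0, 0, 0.4, 0, 0, 0, 0, 0, 0]

```text
t: 19.5
tcp_pos: [0.5886, 0.2767, 0.1233]
orientation: [0.344, -0.616, 0.348, 0.617]
ft_force: [0.5, -0.0, -2.3]
gripper_width: 0.0539
```

```bash
python3 go.py .60 .298 .08 121
```

```text
t 19.5 tcp [0.5886 0.2767 0.1233] jawyaw 121.4 xaxis [-0.004 -0.004 -1.   ] zaxis [-0.521  0.853 -0.002] F [ 0.5 -0.  -2.3] w 0.0539 q [-0.39  0.65 -0.21  1.63  0.16  0.89  1.46]
turn deg [ 0.41 -0.1  -0.32] shift cm after turn [ 4.33 -2.08  1.24]
```

drive_tool:
  deltas: [0.4, 0, -2, 1.2, 0.4, 0, -0.3, 0.4, 1, -0.3, 0.2, 0, 0, 0, 0.4, 1.5, 0, 0, 0, 0, 0, 0.4, 1.5, 0, 0, 0, 0, 0, 0.4, 0, 0, 0, 0, 0, 0, 0.4, 0, 0, 0, 0, 0, 0]

```text
t: 20.1
tcp_pos: [0.6001, 0.2922, 0.0801]
orientation: [-0.347, 0.615, -0.353, -0.614]
ft_force: [0.3, -0.0, -0.6]
gripper_width: 0.0536
```

```bash
python3 go.py .60 .298 .005 121
```

```text
t 20.1 tcp [0.6001 0.2922 0.0801] jawyaw 120.6 xaxis [-0.003 -0.008 -1.   ] zaxis [-0.509  0.861 -0.005] F [ 0.3 -0.  -0.6] w 0.0536 q [-0.41  0.72 -0.19  1.61  0.18  0.84  1.43]
turn deg [-0.38 -0.3  -0.36] shift cm after turn [ 7.51 -0.29  0.5 ]
```

drive_tool:
  deltas: [0.4, 1.5, -0.3, 0.5, -0.3, -0.3, -0.3, 0.4, 2, 0, 0, 0, 0, 0, 0.4, 1.5, 0, 0, 0, 0, 0, 0.4, 1, 0, 0, 0, 0, 0, 0.4, 0.5, 0, 0, 0, 0, 0, 0.4, 0, 0, 0, 0, 0, 0, 0.4, 0, 0, 0, 0, 0, 0]

```text
t: 20.8
tcp_pos: [0.6023, 0.2962, 0.016]
orientation: [-0.35, 0.616, -0.349, -0.614]
ft_force: [-0.9, 0.1, -1.3]
gripper_width: 0.0538
```

```bash
python3 go.py .60 .298 .005 121
```

```text
t 20.8 tcp [0.6023 0.2962 0.016 ] jawyaw 120.8 xaxis [ 0.003  0.    -1.   ] zaxis [-0.511  0.859 -0.001] F [-0.9  0.1 -1.3] w 0.0538 q [-0.42  0.8  -0.18  1.65  0.2   0.71  1.41]
turn deg [-0.25 -0.08  0.17] shift cm after turn [1.1  0.1  0.28]
```

drive_tool:
  deltas: [0.4, 0.6, 0.1, 0.2, 0, 0, 0, 0.4, 0.4, 0, 0, 0, 0, 0, 0.4, 0.1, 0, 0, 0, 0, 0, 0.4, 0, 0, 0, 0, 0, 0, 0.8, 0, 0, 0, 0, 0, 0, 0.85, 0, 0, 0, 0, 0, 0, 0.85, 0, 0, 0, 0, 0, 0, 0.85, 0, 0, 0, 0, 0, 0]

```text
t: 21.6
tcp_pos: [0.6019, 0.2985, 0.0067]
orientation: [-0.352, 0.616, -0.348, -0.613]
ft_force: [0.3, 0.3, 0.2]
gripper_width: 0.0725
```

```bash
python3 go.py .60 .298 .005 121
```

```text
t 21.6 tcp [0.6019 0.2985 0.0067] jawyaw 120.8 xaxis [ 0.007  0.002 -1.   ] zaxis [-0.511  0.859 -0.001] F [0.3 0.3 0.2] w 0.0725 q [-0.43  0.81 -0.18  1.66  0.2   0.69  1.4 ]
turn deg [-0.25 -0.09  0.42] shift cm after turn [0.17 0.19 0.05]
```

drive_tool:
  deltas: [0.85, -2, 0, 0, 0, 0, 0, 0.85, -4, 0, 0, 0, 0, 0, 0.85, -4, 0, 0, 0, 0, 0, 0.85, -2, 1, -1, 0, 0, 0, 0.85, 0, 2, -2, 0, 0, 0, 0.85, 0, 0, 0, 0, 0, 0]

```text
t: 22.2
tcp_pos: [0.5903, 0.2566, 0.1313]
orientation: [-0.351, 0.617, -0.347, -0.613]
ft_force: [0.5, -1.0, 0.0]
gripper_width: 0.0724
```

```bash
python3 go.py .4325 .098 .12 121
python3 - <<'E'
from h import *
for n in("side","top"):
    im,d,w,K,T=cloud(n)
    if n=="side":save("cl2",cv2.resize(im[100:200,180:310],(650,500),interpolation=cv2.INTER_CUBIC))
    m=(np.hypot(w[...,0]-.6,w[...,1]-.3)<.06)&(w[...,2]>.008)&(w[...,2]<.025)&(w[...,1]>.24);P=w[m]
    print(n,len(P),P.min(0).round(3),P.max(0).round(3))
E
```

```text
t 22.2 tcp [0.5903 0.2566 0.1313] jawyaw 120.8 xaxis [ 0.007  0.002 -1.   ] zaxis [-0.513  0.859 -0.002] F [ 0.5 -1.   0. ] w 0.0724 q [-0.36  0.62 -0.21  1.65  0.16  0.88  1.48]
turn deg [-0.16 -0.1   0.42] shift cm after turn [ 1.13 21.69 -5.47]
side 116 [0.572 0.269 0.008] [0.64  0.331 0.023]Traceback (most recent call last):
  File "<stdin>", line 6, in <module>
    return umr_minimum(a, axis, None, out, keepdims, initial, where)
ValueError: zero-size array to reduction operation minimum which has no identity
```

View pics/cl2.png

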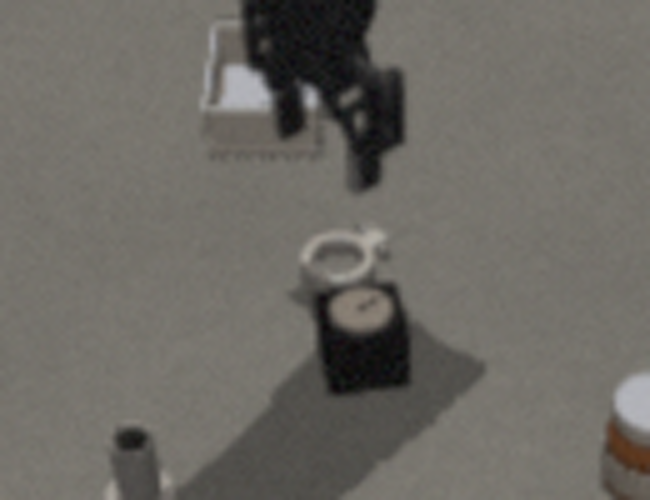

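The clamp lies flat behind the gauge at crop (340,262), centre about (0.600, 0.298). Next is the stub at (133,465).

drive_tool:
  deltas: [0.85, 0, 3, -0.8, 0, 0, 0.3, 0.85, 0, 4, -1, 0, 0, 0, 0.85, 0, 4, -1, 0, 0, 0, 0.85, 0, 4, -1, 0, 0, 0, 0.85, 0, 3, -0.8, 0, 0, 0, 0.85, 0, 1.5, -0.3, 0, 0, 0, 0.85, 0, 0, 0, 0, 0, 0, 0.85, 0, 0, 0, 0, 0, 0]

```text
t: 23.1
tcp_pos: [0.4431, 0.1218, 0.1264]
orientation: [0.348, -0.616, 0.343, 0.618]
ft_force: [0.3, 0.4, 0.0]
gripper_width: 0.0725
```

```bash
python3 go.py .4325 .098 .08 121
```

```text
t 23.1 tcp [0.4431 0.1218 0.1264] jawyaw 121.5 xaxis [-0.     0.008 -1.   ] zaxis [-0.523  0.852  0.007] F [0.3 0.4 0. ] w 0.0725 q [-0.19  0.41 -0.24  2.12  0.15  0.63  1.59]
turn deg [0.52 0.39 0.21] shift cm after turn [ 4.64  2.13 -1.49]
```

drive_tool:
  deltas: [0.85, 0, 1.8, -1.3, 0.5, 0.4, 0.2, 0.85, 1, 0.3, -0.2, 0, 0, 0, 0.85, 1.5, 0, 0, 0, 0, 0, 0.85, 1, 0, 0, 0, 0, 0, 0.85, 0, 0, 0, 0, 0, 0, 0.85, 0, 0, 0, 0, 0, 0]

```text
t: 23.7
tcp_pos: [0.4366, 0.1007, 0.0897]
orientation: [-0.348, 0.617, -0.346, -0.616]
ft_force: [-0.1, -0.1, 0.3]
gripper_width: 0.0726
```

```bash
python3 go.py .4325 .098 .018 121
python3 - <<'E'
from h import *
im,d,w,K,T=cloud("side");save("st1",cv2.resize(im[130:230,150:280],(650,500),interpolation=cv2.INTER_CUBIC))
E
```

```text
t 23.7 tcp [0.4366 0.1007 0.0897] jawyaw 121.2 xaxis [ 0.003  0.002 -1.   ] zaxis [-0.519  0.855  0.   ] F [-0.1 -0.1  0.3] w 0.0726 q [-0.18  0.46 -0.21  2.18  0.19  0.51  1.58]
turn deg [0.24 0.01 0.18] shift cm after turn [ 7.17  0.49 -0.02]
```

View pics/st1.png

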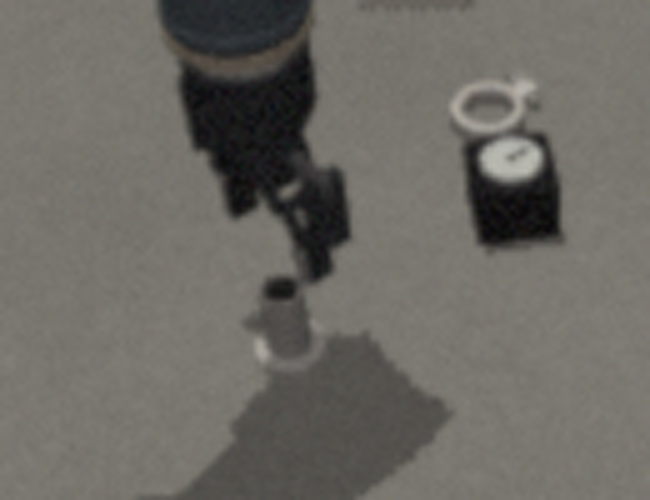

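The fingers straddle the stub's mouth, at crop (280,288). Descending.

drive_tool:
  deltas: [0.85, 0.5, 0.4, 0, 0.2, 0, 0.1, 0.85, 1.5, 0, 0, 0, 0, 0, 0.85, 1.5, 0, 0, 0, 0, 0, 0.85, 1.5, 0, 0, 0, 0, 0, 0.85, 1, 0, 0, 0, 0, 0, 0.85, 0, 0, 0, 0, 0, 0, 0.85, 0, 0, 0, 0, 0, 0]

```text
t: 24.45
tcp_pos: [0.4343, 0.099, 0.0294]
orientation: [-0.35, 0.617, -0.347, -0.614]
ft_force: [-0.1, 0.5, 0.7]
gripper_width: 0.0729
```

```bash
python3 go.py .4325 .098 .018 121
```

```text
t 24.45 tcp [0.4343 0.099  0.0294] jawyaw 121.0 xaxis [ 0.006  0.002 -1.   ] zaxis [-0.515  0.857 -0.001] F [-0.1  0.5  0.7] w 0.0729 q [-0.23  0.57 -0.15  2.25  0.24  0.34  1.53]
turn deg [-0.01 -0.07  0.36] shift cm after turn [1.14 0.2  0.01]
```

drive_tool:
  deltas: [0.85, 0.6, 0.2, 0, 0, 0, 0.3, 0.7, 0.3, 0, 0, 0, 0, 0, 0.5, 0, 0, 0, 0, 0, 0, 0.3, 0, 0, 0, 0, 0, 0, 0.1, 0, 0, 0, 0, 0, 0, 0.1, 0, 0, 0, 0, 0, 0, 0.1, 0, 0, 0, 0, 0, 0, 0.1, 0, 0, 0, 0, 0, 0]

```text
t: 25.25
tcp_pos: [0.4333, 0.0979, 0.0214]
orientation: [-0.349, 0.616, -0.348, -0.614]
ft_force: [0.2, -0.5, -1.3]
gripper_width: 0.0289
```

```bash
python3 go.py .593 -.0115 .13 121
```

```text
t 25.25 tcp [0.4333 0.0979 0.0214] jawyaw 121.0 xaxis [ 0.004  0.    -1.   ] zaxis [-0.514  0.858 -0.002] F [ 0.2 -0.5 -1.3] w 0.0289 q [-0.23  0.58 -0.14  2.25  0.25  0.32  1.52]
turn deg [-0.04 -0.11  0.19] shift cm after turn [-10.86  -8.05 -17.61]
```

drive_tool:
  deltas: [0.1, -2, 0, 0, 0, 0, 0, 0.1, -3, -0.5, -1, 0, 0, 0, 0.1, -1, -1.5, -3.2, 0, 0, 0, 0.1, 0, -1.8, -4, 0, 0, 0, 0.1, 0, -1.8, -4, 0, 0, 0, 0.1, 0, -1.2, -2.8, 0, 0, 0, 0.1, 0, 0, 0, 0, 0, 0, 0.1, 0, 0, 0, 0, 0, 0]

```text
t: 26.05
tcp_pos: [0.5719, 0.0008, 0.0836]
orientation: [-0.347, 0.617, -0.348, -0.615]
ft_force: [0.3, 0.3, -2.0]
gripper_width: 0.0285
```

```bash
python3 go.py .593 -.0115 .022 121
```

```text
t 26.05 tcp [0.5719 0.0008 0.0836] jawyaw 121.1 xaxis [ 0.002 -0.001 -1.   ] zaxis [-0.517  0.856 -0.002] F [ 0.3  0.3 -2. ] w 0.0285 q [ 0.07  0.6  -0.23  1.88  0.21  0.68  1.83]
turn deg [ 0.14 -0.1   0.04] shift cm after turn [ 6.16 -1.17 -2.14]
```

drive_tool:
  deltas: [0.1, 0.5, -1, -1.9, 0.1, 0, 0, 0.1, 1.5, -0.2, -0.3, 0, 0, 0, 0.1, 1.5, 0, 0, 0, 0, 0, 0.1, 1, 0, 0, 0, 0, 0, 0.1, 0, 0, 0, 0, 0, 0, 0.1, 0, 0, 0, 0, 0, 0]

```text
t: 26.65
tcp_pos: [0.5885, -0.0074, 0.0355]
orientation: [0.345, -0.615, 0.347, 0.618]
ft_force: [0.7, 0.3, -2.2]
gripper_width: 0.0291
```

```bash
python3 go.py .593 -.0115 .022 121
```

```text
t 26.65 tcp [ 0.5885 -0.0074  0.0355] jawyaw 121.4 xaxis [-0.005  0.    -1.   ] zaxis [-0.521  0.854  0.003] F [ 0.7  0.3 -2.2] w 0.0291 q [ 0.07  0.69 -0.21  1.86  0.23  0.62  1.83]
turn deg [ 0.38  0.15 -0.21] shift cm after turn [ 1.35 -0.18 -0.59]
```

drive_tool:
  deltas: [0.1, 0.3, -0.2, -0.6, 0.2, 0, -0.2, 0.1, 0.6, 0, 0, 0, 0, 0, 0.1, 0.3, 0, 0, 0, 0, 0, 0.1, 0.1, 0, 0, 0, 0, 0, 0.1, 0, 0, 0, 0, 0, 0]

```text
t: 27.15
tcp_pos: [0.5941, -0.0112, 0.0229]
orientation: [0.348, -0.616, 0.346, 0.616]
ft_force: [0.6, -0.8, -1.4]
gripper_width: 0.0289
```

```bash
python3 go.py .593 -.0115 .0215 121
```

```text
t 27.15 tcp [ 0.5941 -0.0112  0.0229] jawyaw 121.2 xaxis [ 0.001  0.002 -1.   ] zaxis [-0.518  0.855  0.002] F [ 0.6 -0.8 -1.4] w 0.0289 q [ 0.07  0.71 -0.21  1.86  0.24  0.59  1.83]
turn deg [0.2 0.1 0.1] shift cm after turn [0.14 0.11 0.03]
```

drive_tool:
  deltas: [0.1, 0.1, 0, 0, 0, 0, 0, 0.1, 0, 0, 0, 0, 0, 0, 0.5, 0, 0, 0, 0, 0, 0, 0.8, 0, 0, 0, 0, 0, 0, 0.8, -1, 0, 0, 0, 0, 0, 0.8, -3, 0, 0, 0, 0, 0, 0.8, -4, 0, 0, 0, 0, 0, 0.8, -3, 0, 0, 0, 0, 0]

```text
t: 27.95
tcp_pos: [0.592, -0.0112, 0.1339]
orientation: [0.347, -0.614, 0.347, 0.618]
ft_force: [0.4, -0.4, 0.9]
gripper_width: 0.0679
```

drive_tool:
  deltas: [0.8, -3, 3, 0, 0, 0, 0, 0.8, -2, 4, 2, 0, 0, 0, 0.8, 0, 4, 2, 0, 0, 0, 0.8, 0, 2, 1, 0, 0, 0, 0.8, 0, 0, 0, 0, 0, 0, 0.8, 0, 0, 0, 0, 0, 0]

```text
t: 28.55
tcp_pos: [0.454, -0.0364, 0.1958]
orientation: [-0.349, 0.619, -0.345, -0.613]
ft_force: [0.4, -0.9, -0.1]
gripper_width: 0.0684
```

```bash
python3 go.py
python3 - <<'E'
from h import *
for n in("side","top"):
    im,d,w,K,T=cloud(n)
    if n=="side":save("fin",cv2.resize(im,(800,600)))
    for nm,c,lo,hi,r in(("port",(.586,-.221),.064,.074,.034),("knob",(.586,-.221),.094,.106,.02),("stubtop",(.593,-.011),.053,.067,.03),("stubfoot",(.593,-.011),.003,.009,.03),("clamp",(.6,.298),.008,.025,.06),("dial",(.6,.198),.05,.06,.03),("jar",(.77,.053),.065,.085,.035)):
        m=(np.hypot(w[...,0]-c[0],w[...,1]-c[1])<r)&(w[...,2]>lo)&(w[...,2]<hi)&(abs(w[...,1]-.2)>(.04 if nm=="clamp" else 0));P=w[m]
        if len(P)>3: print(n,nm,len(P),((P.min(0)+P.max(0))/2).round(4),(P.max(0)-P.min(0)).round(3),np.median(P[:,2]).round(4))
E
```

```text
t 28.55 tcp [ 0.454  -0.0364  0.1958] jawyaw 121.2 xaxis [ 0.011  0.001 -1.   ] zaxis [-0.519  0.855 -0.005] F [ 0.4 -0.9 -0.1] w 0.0684 q [ 0.21  0.3  -0.3   2.04  0.12  0.8   1.96]
side port 230 [ 0.5865 -0.2215  0.069 ] [0.054 0.054 0.009] 0.0693
side knob 36 [ 0.587  -0.2208  0.0985] [0.016 0.016 0.009] 0.1
side stubtop 67 [ 0.5926 -0.0125  0.0594] [0.026 0.032 0.012] 0.0606
side stubfoot 77 [ 0.5917 -0.0143  0.006 ] [0.056 0.042 0.006] 0.006
side clamp 120 [0.6065 0.2985 0.0148] [0.069 0.06  0.013] 0.015
side dial 138 [0.6004 0.1985 0.0546] [0.056 0.055 0.009] 0.0547
side jar 182 [0.7707 0.0505 0.0723] [0.052 0.054 0.015] 0.0755
top port 172 [ 0.5855 -0.2182  0.0689] [0.051 0.054 0.01 ] 0.0688
top knob 24 [ 0.5853 -0.2181  0.0993] [0.017 0.017 0.008] 0.1001
top stubtop 62 [ 0.5911 -0.0104  0.0594] [0.027 0.027 0.012] 0.0598
top stubfoot 59 [ 0.5919 -0.0107  0.0059] [0.052 0.052 0.006] 0.0051
top clamp 146 [0.603  0.2943 0.0163] [0.072 0.079 0.016] 0.0157
top dial 198 [0.5996 0.1976 0.0549] [0.057 0.057 0.01 ] 0.0541
top jar 198 [0.7684 0.0545 0.0733] [0.051 0.05  0.016] 0.0752
```

View pics/fin.png

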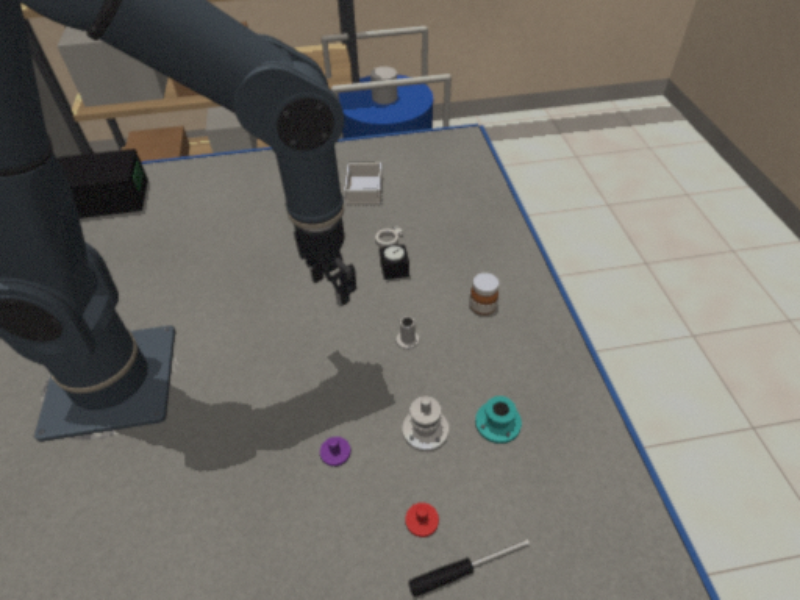

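The final picture shows everything in place: the stack at (425,420), the stub at (407,332), the clamp at (388,237) behind the gauge, and the jar, driver and bin where they were.

```bash
python3 -c "
from workcell import close_job; print(close_job())"
```

```text
the job is handed in; nothing more can be done
None
```

The layout is finished and handed in at about 28.7 s of the 93 s allowed. `close_job` gives no verdict, so the results below rest on my own camera checks.

I placed the ring on the port, the steel cap on the ring, the clamp to the gauge's left and the stub midway between port and gauge.

| Check | Measured | Required |
|---|---|---|
| Ring centre from port centre | about 1 mm, measured before the cap went on | under 10 mm |
| Cap from port axis | 1–3 mm | ring and cap each within 10 mm |
| Cap disc top / knob top | 69 mm / 100 mm, level with knob up | 69 mm / 100 mm from the part sizes |
| Stub position | (0.592, −0.011), upright, within 2 mm of midway | within 14 mm in x and y |
| Clamp ring centre | about (0.600, 0.298), 10 cm left of the gauge centre at (0.600, 0.198), flat | 85–115 mm left, within 15 mm in x |

- **Bystanders:** The jar measured within about 3 mm of its start position. The screwdriver and bin look unmoved, but I checked those by picture only.
- **Clear of parts:** The arm is raised and touches nothing.
- **Disagreement between views:** The top and side cameras differed by up to about 4 mm, well inside the tolerances. No check failed.

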